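# Release the latched key on the bench control box

### The job

One of the four identical white keys on the control box has been left latched down. Tap the four keys lightly with a fingertip, one after another from left to right as the robot sees them, to feel which one it is, without pushing any of them home; only then press that key fully home and let it spring up, so that all four keys end up. Only touch the keys, and leave the things around them where they are.

Things in the scene. Friction and masses are not known exactly. Their poses are not given: they have to be found in the camera images.
- control_box: grey control box fixed on the bench, 170 (x) x 240 (y) x 50 mm high; origin under its centre, z up, its -x side is its front (towards the robot), y runs along the row of keys to the left. A row of four identical white keys stands on its top, 35 mm in front of its middle, 46 mm apart; the strip behind the keys carries two small things up to 45 mm tall
- slot_1 (a point): point on the control box's top face (50 mm above the table) under the middle of the leftmost key, as seen from the robot (largest y in the box's frame)
- slot_2 (a point): point on the control box's top face (50 mm above the table) under the middle of the second key
- slot_3 (a point): point on the control box's top face (50 mm above the table) under the middle of the third key
- slot_4 (a point): point on the control box's top face (50 mm above the table) under the middle of the rightmost key
- cell_a: key unit a: a fixed black bezel 44 (x) x 38 (y) x 2 mm on the box's top, with one white key 34 (x) x 28 (y) mm in it; origin under the bezel's middle, on the box's top face, in one of the four slots (which one varies). The flat key top is 14 mm above this origin when the key is up, 9 mm when it is latched down, 4 mm when pressed fully home
- key_a (a joint): depth of the key of unit a in m: 0 up, about 0.005 latched down, 0.010 fully home. It is sprung: it starts to give at about 3 N, 5 N at the latched depth and 8 N fully home. An up key pressed fully home latches at 0.005 when let go; one pressed less than 0.008 comes back up. The latched key pressed fully home springs up to 0 when let go; pressed less, it stays latched
- cell_b: key unit b: a fixed black bezel 44 (x) x 38 (y) x 2 mm on the box's top, with one white key 34 (x) x 28 (y) mm in it; origin under the bezel's middle, on the box's top face, in one of the four slots (which one varies). The flat key top is 14 mm above this origin when the key is up, 9 mm when it is latched down, 4 mm when pressed fully home
- key_b (a joint): depth of the key of unit b in m: 0 up, about 0.005 latched down, 0.010 fully home. It is sprung: it starts to give at about 3 N, 5 N at the latched depth and 8 N fully home. An up key pressed fully home latches at 0.005 when let go; one pressed less than 0.008 comes back up. The latched key pressed fully home springs up to 0 when let go; pressed less, it stays latched
- cell_c: key unit c: a fixed black bezel 44 (x) x 38 (y) x 2 mm on the box's top, with one white key 34 (x) x 28 (y) mm in it; origin under the bezel's middle, on the box's top face, in one of the four slots (which one varies). The flat key top is 14 mm above this origin when the key is up, 9 mm when it is latched down, 4 mm when pressed fully home
- key_c (a joint): depth of the key of unit c in m: 0 up, about 0.005 latched down, 0.010 fully home. It is sprung: it starts to give at about 3 N, 5 N at the latched depth and 8 N fully home. An up key pressed fully home latches at 0.005 when let go; one pressed less than 0.008 comes back up. The latched key pressed fully home springs up to 0 when let go; pressed less, it stays latched
- cell_d: key unit d: a fixed black bezel 44 (x) x 38 (y) x 2 mm on the box's top, with one white key 34 (x) x 28 (y) mm in it; origin under the bezel's middle, on the box's top face, in one of the four slots (which one varies). The flat key top is 14 mm above this origin when the key is up, 9 mm when it is latched down, 4 mm when pressed fully home
- key_d (a joint): depth of the key of unit d in m: 0 up, about 0.005 latched down, 0.010 fully home. It is sprung: it starts to give at about 3 N, 5 N at the latched depth and 8 N fully home. An up key pressed fully home latches at 0.005 when let go; one pressed less than 0.008 comes back up. The latched key pressed fully home springs up to 0 when let go; pressed less, it stays latched
- tape_roll: paper tape roll, 60 mm across, 25 mm high, lying on the back strip of the control box; origin under its centre. Not to be disturbed
- clip_cup: small open steel cup, 54 mm across, 45 mm high, standing on the back strip of the control box; origin under its centre. Not to be disturbed
- polish_jar: closed grey jar, 68 mm across, 70 mm high, on the table to the left of the control box; origin under its centre. Not to be disturbed
- detail_brush: brush 170 mm long lying to the right of the control box; origin under it. Not to be disturbed
- pry_tool: flat black plastic trim wedge, about 195 mm long, 8 mm thick, lying in front of the control box, long side along its y; origin under it. Not to be disturbed

How it is judged:
By the outcome, as a careful person would: the job done as asked, in the order asked, and still so for the second after the job is handed in, with the robot touching nothing.
It also fails if it takes over 45 s, if anything falls off the work surface, if the arm or the gripper's body presses on something with over 40 N, if the wrist force passes 120 N, or if a joint passes its speed limit or range.

### The arm

A 6-joint arm with a two-finger parallel gripper is mounted at the origin on the work surface. World frame = base frame: x ahead of the robot, y to its left, z up, the work surface at z = 0. Lengths are in m, angles in degrees, forces in N, time in s.
With the tool pointing down it reaches from about 0.25 to 0.775 m from the base axis. Payload 4 kg.
Tool frame: the origin (TCP) lies where the fingers leave the gripper's body, on its centre line; the fingertips stand 73 mm ahead of it and the grasp point (between the pads) lies 54 mm ahead of it (tcp_to_grasp is the distance from the TCP to the grasp point, in m); x points along the fingers, y is the direction in which the jaws open and shut, and the axes are right-handed (so a half turn about x gives the same grasp; the last joint's range is limited). The gripper opens to 85 mm and grips with 20 to 120 N. Pads are 22 mm wide; open, the fingers measure 114 mm over their backs; the gripper's body (76 mm by 85 mm) begins 54 mm behind the grasp point. The pads swing forward as they close: fully open they stand 13 mm farther back than shut.
Start: joints at [62.447, 4.996, 78.535, -0, 96.463, -5.907], TCP at [0.203, 0.511, 0.304] pointing down, gripper open.
Joint ranges: [-177.83, 177.83], [-43.37, 116.18], [15.69, 146.23], [-61.86, 241.86], [9.47, 152.12], [-147.06, 147.06]. Speed limits (degrees/s): [159.86, 159.86, 180, 180, 180, 180].

### API

Orientations are given as [roll, pitch, yaw] about the fixed x, y, z axes, in that order (R = Rz(yaw) Ry(pitch) Rx(roll)).
In Python, from plant import get_state, read_camera, sign_off, tcp_to_grasp gives the robot as it stands.
- The arm moves only by the shell command python3 -m jog 'ROWS' [FORCE]. ROWS is JSON, a list of rows, each an object of numbers: "grip": the finger opening in mm, from 0 to 85.4; "x", "y", "z": the shift along the tool's x, y, z in mm; "roll": the turn about the tool's x in degrees. In form: [{"grip": .., "x": .., "y": .., "z": .., "roll": ..}, ...]. A call has exactly 5 rows; each row is the pose to reach, as a shift and turn from the pose commanded when the call began, along the tool's axes at that moment; what a row does not reach only later rows make up. A row lasts 1/10 s, in which the tool goes at most 50 mm and 8.59 degrees, less where a joint would pass 70% of its speed; a pose out of reach is approached as far as the arm can. A call with a gripper value outside its range is refused whole. The fingers move at their own pace and stop on an object; FORCE is the grip in N (left out, the last holds). Time passes only in rows, so rows that repeat a pose let the fingers close, or fill a call up. It gives the time, the measured TCP pose, the force and the opening at its end, in the units of the state.
- get_state(): the state, without advancing time (a new reading comes with each control period).
- read_camera(name): name is "side" or "top" or "wrist"; returns a dict with "image" (384x512x3 uint8, red, green, blue), "range_z" (384x512 float32, m along the optical axis (not along the pixel's ray), 0 where there is no reading), "fov_y" (degrees; the focal length in pixels is half the picture's height over the tangent of half this angle, whatever the lens; pixels are square), "cx", "cy" (the principal point, pixels), "position" and "orientation" of the camera in the world. Camera axes: x right, y up, looking along -z (the intrinsics and any distortion apply to the point x, -y, -z); pixel columns grow to the right and rows downward; lengths in m; the calibration is good to about 2 mm. The wrist camera is an equidistant fisheye: a pixel r from the principal point sees the ray r / f radians off the axis. A picture is of the moment at which its call begins.
- sign_off(): hands the job in, once; it reports no verdict.
The state is a dict: "time": time; "q": joint angles; "dq": joint speeds; "joint_torque": joint torques, N m; "tcp_pos": TCP position; "tcp_rot": TCP orientation; "ft_force": force on the tool from outside, world axes, zero at the start; "ft_torque": the same for the moment, N m; "width": opening from 0.0 (shut) to 1.0 (fully open).
Only numpy, scipy, OpenCV 4.12 (cv2) and the standard library are available. Lean on these libraries where they do the work, as an engineer would, in place of code of your own. Each camera call takes 0.05 s, during which the arm holds its last target.

## Working session

There is one attempt and no reset: what is moved stays moved. The work goes in short steps, Python scripts to look and compute and a shell command to move; the robot and the scene stay as the last step left them, time stands still between calls to the robot, and variables do not carry over. Pictures are saved under pics/ and viewed, and the job is handed in when it is done.

```bash
ls; mkdir -p pics; python3 - <<'E'
from plant import *
import cv2,numpy as np
s=get_state();print(s, tcp_to_grasp)
for n in("side","top","wrist"):
    c=read_camera(n);cv2.imwrite(f"pics/{n}0.png",c["image"][...,::-1]);np.save(f"pics/{n}0.npy",c,allow_pickle=True)
    print(n,{k:v for k,v in c.items() if k not in("image","range_z")})
E
```

```text
pics
{'time': 0.0, 'q': array([ 6.24454535e+01,  5.04093611e+00,  7.86270440e+01, -3.28932116e-04,
        9.64635835e+01, -5.90515833e+00]), 'dq': array([-5.79078236e-02,  2.16800707e-03,  8.24917371e-05,  8.49523476e-02,
        8.02262529e-02, -3.05304737e-02]), 'joint_torque': array([ 7.18627325e-04, -3.51869452e+01, -3.13271821e+01, -3.28947544e-05,
        1.07224964e-02,  9.71431469e-07]), 'tcp_pos': array([0.202735  , 0.51089743, 0.30270116]), 'tcp_rot': array([ -95.76278286,   89.86843601, -117.41220774]), 'ft_force': array([ 0.89448408, -0.14090033,  0.78701746]), 'ft_torque': array([-0.03177883,  0.07821387, -0.02639804]), 'width': 0.9980557188684851} 0.0539
side {'fov_y': 54.199571715525934, 'cx': 257.2299814111178, 'cy': 193.4199256429076, 'position': array([ 0.20254359, -0.41391916,  0.56943954]), 'orientation': array([ 48.67902821,   0.94972435, -42.58713841])}
top {'fov_y': 53.6069265708582, 'cx': 254.79619183127642, 'cy': 190.02872174186385, 'position': array([0.43252716, 0.03160965, 0.88916643]), 'orientation': array([ 12.0780723 ,   0.11000197, -85.55043433])}
wrist {'fov_y': 65.70646984690485, 'cx': 255.8126236191915, 'cy': 194.04044486222557, 'position': array([0.14107333, 0.53543925, 0.37247864]), 'orientation': array([-15.41997334,   0.12530783,  68.42470378])}
```

View pics/top0.png

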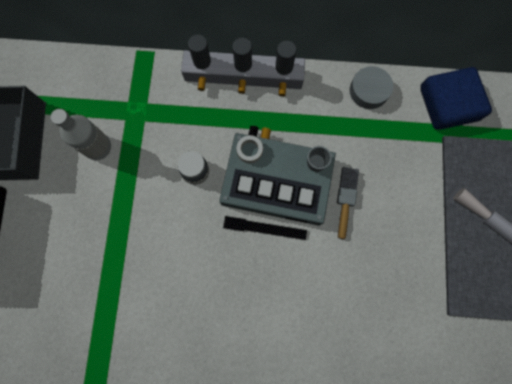

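View pics/side0.png

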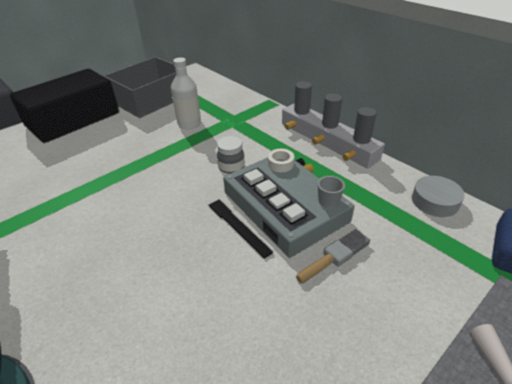

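The top view shows four keys at about (245,185), (265,188), (286,193) and (306,197). The roll is behind at (249,148), the cup at (318,158), the wedge in front at (265,228), the jar at left (192,167) and the brush at right (347,200). I'll segment the keys and cast rays.

```bash
cat > h.py <<'E'
import numpy as np,cv2
from scipy.spatial.transform import Rotation as R
def ray(c,u,v):
    f=192/np.tan(np.radians(c["fov_y"]/2))
    d=np.stack([(u-c["cx"])/f,-(v-c["cy"])/f,-np.ones_like(u)],-1)
    return c["position"],d@R.from_euler('xyz',c["orientation"],degrees=True).as_matrix().T
def onz(c,u,v,z):
    p,d=ray(c,np.asarray(u,float),np.asarray(v,float)); return p+d*((z-p[2])/d[...,2])[...,None]
def blobs(c,box,thr,lo=60,hi=600):
    g=c["image"].min(2); m=np.zeros_like(g);x0,y0,x1,y1=box;m[y0:y1,x0:x1]=(g[y0:y1,x0:x1]>thr)
    n,l,s,ce=cv2.connectedComponentsWithStats(m,connectivity=4)
    return [(ce[i],s[i]) for i in range(1,n) if lo<s[i][4]<hi]
E
python3 - <<'E'
from h import *
t=np.load("pics/top0.npy",allow_pickle=True).item();s=np.load("pics/side0.npy",allow_pickle=True).item()
for n,c,b in(("top",t,(225,170,330,212)),("side",s,(235,165,310,225))):
    print(n)
    for ce,st in blobs(c,b,140):
        print(ce.round(1),st, onz(c,ce[0],ce[1],.064).round(4), onz(c,ce[0],ce[1],.059).round(4), c["range_z"][int(ce[1]),int(ce[0])],
         (lambda p,d:(p+d*c["range_z"][int(ce[1]),int(ce[0])]).round(4))(*ray(c,ce[0],ce[1])))
# enlarge
cv2.imwrite("pics/a.png",np.hstack([cv2.resize(c["image"][b[1]:b[3],b[0]:b[2],::-1],(400,400*(b[3]-b[1])//(b[2]-b[0])))[:300] if 0 else cv2.resize(c["image"][b[1]:b[3],b[0]:b[2],::-1],(400,500),interpolation=2) for c,b in((t,(205,115,365,245)),(s,(200,130,360,260)))]))
E
```

```text
top
[264.9 188. ] [261 182   9  12  66] [0.6148 0.0249 0.064 ] [0.6159 0.0249 0.059 ] 0.8435898 [0.6146 0.0249 0.0652]
[285.5 192.2] [281 187  10  12  71] [ 0.6088 -0.0213  0.064 ] [ 0.6099 -0.0216  0.059 ] 0.0 [0.4325 0.0316 0.8892]
[305.8 195.6] [302 190   9  12  61] [ 0.6046 -0.0666  0.064 ] [ 0.6056 -0.0672  0.059 ] 0.84200376 [ 0.6048 -0.0667  0.063 ]
side
[253.2 174.6] [245 169  18  12 123] [0.6208 0.0666 0.064 ] [0.625  0.0713 0.059 ] 0.8131134 [0.6213 0.0672 0.0634]
[265.6 185.6] [257 180  18  12 136] [0.6149 0.0214 0.064 ] [0.619  0.0257 0.059 ] 0.7850743 [0.6155 0.0221 0.0632]
[279.  199.2] [270 193  19  14 154] [ 0.6051 -0.0279  0.064 ] [ 0.609  -0.0241  0.059 ] 0.76005507 [ 0.6098 -0.0234  0.0581]
[293.6 210.2] [284 204  20  14 167] [ 0.6031 -0.0698  0.064 ] [ 0.6071 -0.0664  0.059 ] 0.72818685 [ 0.6039 -0.0692  0.0631]
[241.3 217.7] [235 210  16  15  77] [ 0.5162 -0.0156  0.064 ] [ 0.5193 -0.0117  0.059 ] 0.80602664 [ 0.5567  0.0359 -0.0014]
```

View pics/a.png

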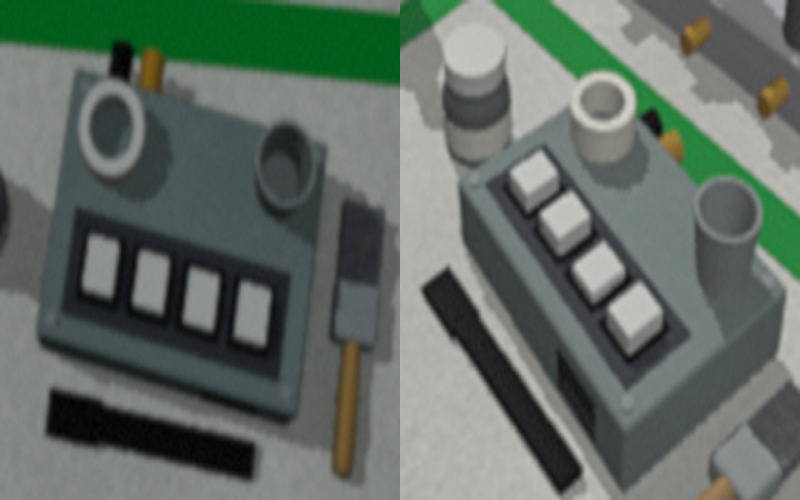

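View pics/wrist0.png

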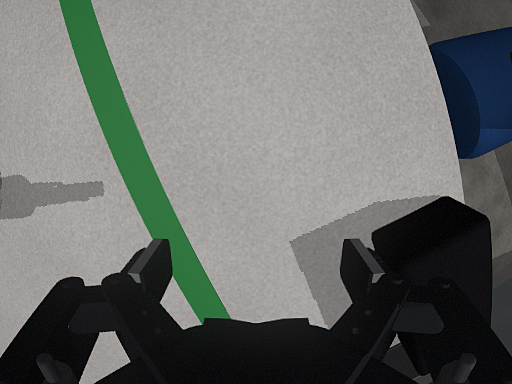

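```bash
cat >> h.py <<'E'
def shift(tx,ty,tz,yawdeg,st):
    """tip target -> shift in tool axes mm, roll so tool y is along (cos yaw,sin yaw)"""
    M=R.from_euler('xyz',st["tcp_rot"],degrees=True).as_matrix()
    tip=st["tcp_pos"]+.073*M[:,0]
    e=np.array([tx,ty,tz])-tip
    # desired
    a=np.radians(yawdeg); best=None
    for s in(1,-1):
        d=s*np.array([np.cos(a),np.sin(a),0]); b=M.T@d; ang=np.degrees(np.arctan2(b[2],b[1]))
        print("roll option",ang.round(2), "q6 now",st["q"][5].round(1))
    print("tip",tip.round(4),"tooly",M[:,1].round(3),"shift mm",(1000*M.T@e).round(1),"F",st["ft_force"].round(2),"t",st["time"],"w",round(st["width"],3))
E
python3 - <<'E'
from h import *
from plant import *
t=np.load("pics/top0.npy",allow_pickle=True).item();s=np.load("pics/side0.npy",allow_pickle=True).item()
zs=[.064,.064,.059,.064]
P=[]
for c,b,T in((t,(225,170,330,212),120),(t,(225,170,330,212),105),(s,(235,165,310,222),140)):
    k=[ce for ce,st in blobs(c,b,T) if st[0]>238]; k.sort(key=lambda p:p[0]); k=k[:4] if c is t else k
    if len(k)==4: P.append([onz(c,*p,z) for p,z in zip(k,zs)]);print(np.round(P[-1],4)[:,:2].tolist())
    else: print(len(k),k)
P=np.array(P)[...,:2]
Q=(P[:-1].mean(0)+P[-1])/2 
i=np.array([1.5,.5,-.5,-1.5]);d=(Q*i[:,None]).sum(0)/5;d/=np.linalg.norm(d)
print(Q.mean(0),d,"keys",(Q.mean(0)+.046*i[:,None]*d).round(4).tolist(),"box yaw",np.degrees(np.arctan2(-d[0],d[1])))
y=np.degrees(np.arctan2(-d[0],d[1]))
k=Q.mean(0)+.046*1.5*d
shift(k[0],k[1],.12,y,get_state())
E
```

```text
[[0.6216, 0.0701], [0.6155, 0.0245], [0.6095, -0.021], [0.6038, -0.0663]]
3 [array([265.06329114, 187.72151899]), array([285.01265823, 192.24050633]), array([305.56441718, 196.01840491])]
[[0.6208, 0.0666], [0.6149, 0.0214], [0.609, -0.0241], [0.6031, -0.0698]]
[6.12296060e-01 1.74662152e-04] [0.1289971  0.99164497] keys [[0.6212, 0.0686], [0.6153, 0.023], [0.6093, -0.0226], [0.6034, -0.0682]] box yaw -7.411642435040569
roll option 75.77 q6 now -5.9
roll option -104.23 q6 now -5.9
tip [0.2027 0.5109 0.23  ] tooly [ 0.369  0.93  -0.002] shift mm [ 110.3 -256.6  552.1] F [-0.29 -0.37  0.18] t 0.15 w 1.0
```

```bash
python3 -m jog '[{"grip":0,"x":0,"y":-20,"z":43,"roll":8},{"grip":0,"x":0,"y":-40,"z":86,"roll":16},{"grip":0,"x":0,"y":-60,"z":129,"roll":24},{"grip":0,"x":0,"y":-80,"z":172,"roll":32},{"grip":0,"x":0,"y":-100,"z":215,"roll":40}]' 20; python3 -c "
from h import *;from plant import *
s=get_state();shift(.6212,.0695,.12,-7.4,s);print(s['q'])"
```

```text
time: 0.65
tcp_pos: [0.3666, 0.3374, 0.3036]
tcp_rot: [-98.7, 90.0, -160.7]
ft_force: [0.8, 0.3, -0.8]
width: 0.141
roll option 35.45 q6 now 8.0
roll option -144.55 q6 now 8.0
tip [0.3666 0.3374 0.2306] tooly [ 0.883  0.47  -0.   ] shift mm [110.6  98.7 356.1] F [ 0.78  0.27 -0.83] t 0.65 w 0.141
[ 3.60983012e+01 -1.62406048e+00  8.53608530e+01  2.42790596e-03
  9.62712120e+01  8.04984363e+00]
```

```bash
python3 -m jog '[{"grip":0,"x":0,"y":12,"z":43,"roll":8},{"grip":0,"x":0,"y":24,"z":86,"roll":16},{"grip":0,"x":0,"y":36,"z":129,"roll":24},{"grip":0,"x":0,"y":48,"z":172,"roll":32},{"grip":0,"x":0,"y":60,"z":215,"roll":35.5}]'; python3 -c "
from h import *;from plant import *
s=get_state();shift(.6212,.0695,.12,-7.4,s);print(s['q'])"
```

```text
time: 1.15
tcp_pos: [0.5216, 0.1767, 0.3036]
tcp_rot: [-101.0, 90.0, 161.6]
ft_force: [0.0, 0.7, 0.0]
width: -0.002
roll option 0.02 q6 now 20.2
roll option -179.98 q6 now 20.2
tip [0.5216 0.1767 0.2306] tooly [ 0.992 -0.128 -0.001] shift mm [110.5 112.6  93.5] F [0.05 0.73 0.02] t 1.15 w -0.002
[1.28033439e+01 5.10969717e+00 7.84543382e+01 1.54530734e-02
 9.64613564e+01 2.01832458e+01]
```

```bash
python3 -m jog '[{"grip":0,"x":0,"y":32,"z":27,"roll":0},{"grip":0,"x":10,"y":64,"z":54,"roll":0},{"grip":0,"x":50,"y":96,"z":80,"roll":0},{"grip":0,"x":90,"y":112.5,"z":93.5,"roll":0},{"grip":0,"x":110,"y":112.5,"z":93.5,"roll":0}]'; python3 - <<'E'
from h import *;from plant import *
F=[]
for n in("top","side","wrist"):
    c=read_camera(n);cv2.imwrite(f"pics/{n}1.png",c["image"][...,::-1]);np.save(f"pics/{n}1.npy",c,allow_pickle=True)
a=cv2.imread("pics/top1.png")[115:245,205:365];b=cv2.imread("pics/side1.png")[90:260,180:360]
cv2.imwrite("pics/b.png",np.hstack([cv2.resize(a,(400,400),interpolation=2),cv2.resize(b,(400,400),interpolation=2)]))
s=get_state();shift(.6212,.0695,.066,-7.4,s)
E
```

```text
time: 1.65
tcp_pos: [0.6208, 0.0684, 0.1884]
tcp_rot: [-72.0, 89.6, -169.4]
ft_force: [-0.3, 0.4, -0.9]
width: -0.003
roll option 0.22 q6 now 8.5
roll option -179.78 q6 now 8.5
tip [0.6192 0.0712 0.118 ] tooly [ 0.992 -0.125 -0.006] shift mm [52.   2.5  1.4] F [0.12 1.07 0.35] t 1.8 w 0.0
```

View pics/b.png

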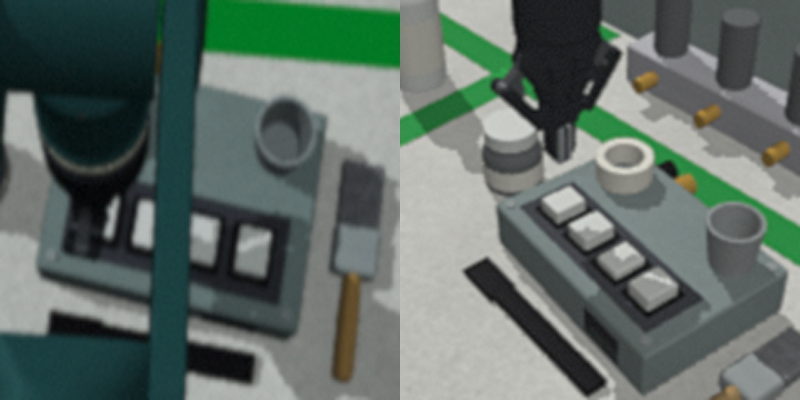

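View pics/wrist1.png

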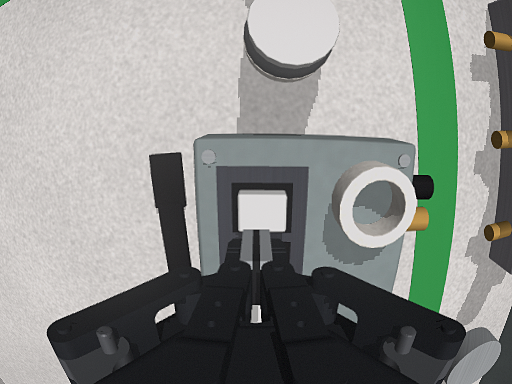

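Side and wrist views show the shut fingertips hovering over the leftmost key (wrist: key centre ~(262,209), tips ~(258,240)); nothing has moved. I'll check the key position with the wrist camera.

```bash
cat >> h.py <<'E'
def wonz(c,u,v,z):
    f=192/np.tan(np.radians(c["fov_y"]/2)); x=u-c["cx"];y=v-c["cy"];r=np.hypot(x,y);a=r/f
    d=np.array([np.sin(a)*x/r,-np.sin(a)*y/r,-np.cos(a)])@R.from_euler('xyz',c["orientation"],degrees=True).as_matrix().T
    p=c["position"];return p+d*(z-p[2])/d[2]
E
python3 - <<'E'
from h import *;from plant import *
c=np.load("pics/wrist1.npy",allow_pickle=True).item();print(c["position"],c["orientation"])
for u,v in((239,192),(285,192),(287,229),(240,229)):print(wonz(c,u,v,.064).round(4))
for u,v in((375,206),):print("roll",wonz(c,u,v,.075).round(4))
for i in range(3):
  s=get_state();print(s["tcp_pos"],s["tcp_rot"],s["dq"].round(2),s["ft_force"])
E
python3 -m jog '[{"grip":0,"x":0,"y":0,"z":0,"roll":0},{"grip":0,"x":0,"y":0,"z":0,"roll":0},{"grip":0,"x":0,"y":0,"z":0,"roll":0},{"grip":0,"x":10,"y":0,"z":0,"roll":0},{"grip":0,"x":20,"y":0,"z":0,"roll":0}]'; python3 -c "
from h import *;from plant import *
s=get_state();shift(.6212,.0695,.066,-7.4,s);print(s['tcp_pos'],s['tcp_rot'])"
```

```text
[0.62912334 0.13698292 0.25706151] [-15.58594685   0.74413132  -7.17345772]
[0.6088 0.0867 0.064 ]
[0.6396 0.0829 0.064 ]
[0.6385 0.0559 0.064 ]
[0.6057 0.0599 0.064 ]
roll [0.6995 0.0688 0.075 ]
[0.61965353 0.07116485 0.1910444 ] [-84.1204746   89.65068802 178.69611935] [ 1.02 -3.02 -3.84  0.05  0.2   0.04] [0.1159271  1.06885552 0.34615893]
[0.61965353 0.07116485 0.1910444 ] [-84.1204746   89.65068802 178.69611935] [ 1.02 -3.02 -3.84  0.05  0.2   0.04] [0.1159271  1.06885552 0.34615893]
[0.61965353 0.07116485 0.1910444 ] [-84.1204746   89.65068802 178.69611935] [ 1.02 -3.02 -3.84  0.05  0.2   0.04] [0.1159271  1.06885552 0.34615893]
time: 2.3
tcp_pos: [0.6209, 0.0718, 0.1743]
tcp_rot: [99.2, 89.9, 2.1]
ft_force: [-0.6, -0.9, 0.3]
width: 0.002
roll option 0.28 q6 now 8.5
roll option -179.72 q6 now 8.5
tip [0.6211 0.0718 0.1013] tooly [ 0.992 -0.124  0.002] shift mm [35.3  0.3  2.2] F [-0.58 -0.92  0.31] t 2.3 w 0.002
[0.62094871 0.07175311 0.17428455] [99.23546096 89.88564231  2.11343644]
```

```bash
python3 -m jog '[{"grip":0,"x":15,"y":0,"z":0,"roll":0},{"grip":0,"x":28,"y":0,"z":0,"roll":0},{"grip":0,"x":34,"y":0,"z":0,"roll":0},{"grip":0,"x":34,"y":0,"z":0,"roll":0},{"grip":0,"x":34,"y":0,"z":0,"roll":0}]'
python3 -m jog '[{"grip":0,"x":1,"y":0,"z":0,"roll":0},{"grip":0,"x":2,"y":0,"z":0,"roll":0},{"grip":0,"x":3,"y":0,"z":0,"roll":0},{"grip":0,"x":3,"y":0,"z":0,"roll":0},{"grip":0,"x":3,"y":0,"z":0,"roll":0}]'
python3 -m jog '[{"grip":0,"x":1,"y":0,"z":0,"roll":0},{"grip":0,"x":1,"y":0,"z":0,"roll":0},{"grip":0,"x":1,"y":0,"z":0,"roll":0},{"grip":0,"x":1,"y":0,"z":0,"roll":0},{"grip":0,"x":1,"y":0,"z":0,"roll":0}]'
```

```text
time: 2.8
tcp_pos: [0.6209, 0.0715, 0.1398]
tcp_rot: [142.1, 90.0, 44.9]
ft_force: [-0.0, -0.3, 0.1]
width: -0.001
time: 3.3
tcp_pos: [0.6208, 0.0715, 0.137]
tcp_rot: [123.1, 90.0, 25.9]
ft_force: [-0.1, 1.2, 0.8]
width: -0.0
time: 3.8
tcp_pos: [0.6209, 0.0715, 0.1362]
tcp_rot: [106.4, 90.0, 9.2]
ft_force: [-0.1, 0.6, 2.6]
width: 0.002
```

```bash
python3 -m jog '[{"grip":0,"x":1,"y":0,"z":0,"roll":0},{"grip":0,"x":1,"y":0,"z":0,"roll":0},{"grip":0,"x":1,"y":0,"z":0,"roll":0},{"grip":0,"x":1,"y":0,"z":0,"roll":0},{"grip":0,"x":1,"y":0,"z":0,"roll":0}]'
python3 - <<'E'
from plant import *;import numpy as np,cv2
c=read_camera("side");a=get_state()["ft_force"];c=read_camera("wrist");b=get_state()["ft_force"]; print(a,b,get_state()["tcp_pos"])
cv2.imwrite("pics/w2.png",c["image"][...,::-1])
E
```

```text
time: 4.3
tcp_pos: [0.6209, 0.0715, 0.1351]
tcp_rot: [107.9, 90.0, 10.8]
ft_force: [-1.1, -1.5, 3.5]
width: 0.003
[-0.30541089  0.0822716   2.94382023] [-0.01013109 -0.36789478  3.0373186 ] [0.62085283 0.07149583 0.13502694]
```

View pics/w2.png

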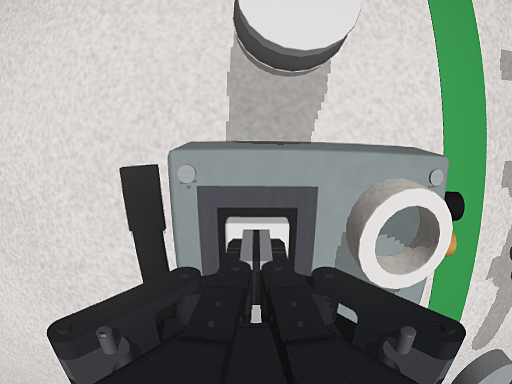

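Key 1 resists with about 3 N at the up height (contact at 63–62 mm), so it is up. Next, key 2.

```bash
python3 -m jog '[{"grip":0,"x":-14,"y":0,"z":0,"roll":0},{"grip":0,"x":-14,"y":0,"z":10,"roll":0},{"grip":0,"x":-14,"y":0,"z":30,"roll":0},{"grip":0,"x":-14,"y":0,"z":46,"roll":0},{"grip":0,"x":-14,"y":0,"z":46,"roll":0}]'
python3 -m jog '[{"grip":0,"x":8,"y":0,"z":0,"roll":0},{"grip":0,"x":11,"y":0,"z":0,"roll":0},{"grip":0,"x":11,"y":0,"z":0,"roll":0},{"grip":0,"x":12,"y":0,"z":0,"roll":0},{"grip":0,"x":12,"y":0,"z":0,"roll":0}]'
python3 -m jog '[{"grip":0,"x":1,"y":0,"z":0,"roll":0},{"grip":0,"x":2,"y":0,"z":0,"roll":0},{"grip":0,"x":2,"y":0,"z":0,"roll":0},{"grip":0,"x":2,"y":0,"z":0,"roll":0},{"grip":0,"x":2,"y":0,"z":0,"roll":0}]'
python3 - <<'E'
from plant import *;import numpy as np,cv2
c=read_camera("side");a=get_state()["ft_force"];c=read_camera("wrist");b=get_state()["ft_force"]; print(a,b,get_state()["tcp_pos"])
cv2.imwrite("pics/w3.png",c["image"][...,::-1])
E
```

```text
time: 4.9
tcp_pos: [0.6148, 0.0234, 0.1488]
tcp_rot: [-15.4, 90.0, -112.7]
ft_force: [-0.4, -0.3, 0.2]
width: -0.001
time: 5.4
tcp_pos: [0.615, 0.0264, 0.1369]
tcp_rot: [-151.2, 90.0, 111.6]
ft_force: [-0.6, -0.2, 0.1]
width: 0.005
time: 5.9
tcp_pos: [0.6151, 0.0262, 0.1352]
tcp_rot: [157.1, 90.0, 60.0]
ft_force: [0.2, 1.6, 3.2]
width: 0.002
[-0.48525933  2.0710056   2.55538842] [-0.07063559  2.271462    2.86139793] [0.61515137 0.0260896  0.13513021]
```

View pics/w3.png

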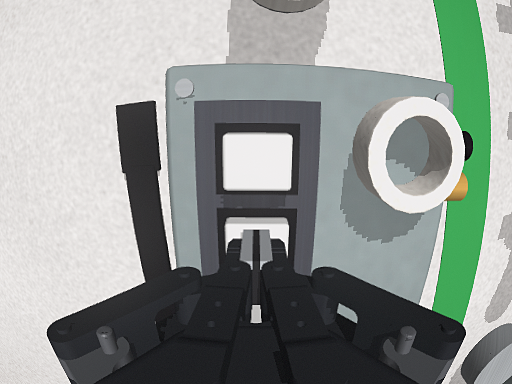

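Key 2 also reads about 2.9 N at the same height, so it is up. Key 3 next.

```bash
python3 -m jog '[{"grip":0,"x":-14,"y":0,"z":0,"roll":0},{"grip":0,"x":-14,"y":0,"z":10,"roll":0},{"grip":0,"x":-14,"y":0,"z":30,"roll":0},{"grip":0,"x":-14,"y":0,"z":47,"roll":0},{"grip":0,"x":-14,"y":0,"z":47,"roll":0}]'
python3 -m jog '[{"grip":0,"x":0,"y":0,"z":0,"roll":0},{"grip":0,"x":8,"y":0,"z":0,"roll":0},{"grip":0,"x":11,"y":0,"z":0,"roll":0},{"grip":0,"x":12,"y":0,"z":0,"roll":0},{"grip":0,"x":12,"y":0,"z":0,"roll":0}]'
python3 -m jog '[{"grip":0,"x":1,"y":0,"z":0,"roll":0},{"grip":0,"x":2,"y":0,"z":0,"roll":0},{"grip":0,"x":2,"y":0,"z":0,"roll":0},{"grip":0,"x":2,"y":0,"z":0,"roll":0},{"grip":0,"x":2,"y":0,"z":0,"roll":0}]'
python3 - <<'E'
from plant import *;import numpy as np,cv2
c=read_camera("side");a=get_state()["ft_force"];c=read_camera("wrist");b=get_state()["ft_force"]; print(a,b,get_state()["tcp_pos"])
cv2.imwrite("pics/w4.png",c["image"][...,::-1])
E
```

```text
time: 6.5
tcp_pos: [0.6089, -0.0236, 0.1489]
tcp_rot: [-0.5, 89.9, -97.8]
ft_force: [0.1, -0.4, -0.4]
width: -0.003
time: 7.0
tcp_pos: [0.609, -0.0203, 0.1362]
tcp_rot: [-97.3, 89.9, 165.6]
ft_force: [0.2, -0.5, 0.5]
width: 0.003
time: 7.5
tcp_pos: [0.6092, -0.0208, 0.135]
tcp_rot: [106.9, 90.0, 9.7]
ft_force: [0.1, -1.4, -0.0]
width: 0.001
[ 0.50082905 -0.1701161   0.09659196] [ 0.94054556  0.03323603 -0.56803199] [ 0.60922535 -0.02082901  0.1350208 ]
```

View pics/w4.png

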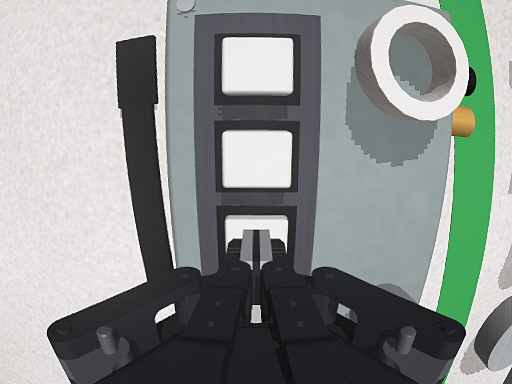

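No force at the up height, so key 3 looks low. I'll go down to its latched height (59 mm) to feel it lightly.

```bash
python3 -m jog '[{"grip":0,"x":1,"y":0,"z":0,"roll":0},{"grip":0,"x":2,"y":0,"z":0,"roll":0},{"grip":0,"x":3,"y":0,"z":0,"roll":0},{"grip":0,"x":3,"y":0,"z":0,"roll":0},{"grip":0,"x":3,"y":0,"z":0,"roll":0}]'
python3 -m jog '[{"grip":0,"x":1,"y":0,"z":0,"roll":0},{"grip":0,"x":1,"y":0,"z":0,"roll":0},{"grip":0,"x":1.5,"y":0,"z":0,"roll":0},{"grip":0,"x":1.5,"y":0,"z":0,"roll":0},{"grip":0,"x":1.5,"y":0,"z":0,"roll":0}]'
python3 - <<'E'
from plant import *
c=read_camera("side");a=get_state()["ft_force"];c=read_camera("top");b=get_state()["ft_force"]; print(a,b,get_state()["tcp_pos"])
E
```

```text
time: 8.1
tcp_pos: [0.6092, -0.0208, 0.1319]
tcp_rot: [142.9, 90.0, 45.8]
ft_force: [-0.3, 0.2, 0.4]
width: 0.001
time: 8.6
tcp_pos: [0.6092, -0.0208, 0.1308]
tcp_rot: [99.3, 90.0, 2.1]
ft_force: [-1.8, -0.3, 5.2]
width: 0.003
[-2.8243424   0.78486292  5.29055914] [-1.94781217  0.06006954  5.25962772] [ 0.60923541 -0.02078633  0.13067683]
```

Key 3 is touched at 5 mm lower with 5.2 N: it is latched. I'll still tap key 4, then come back.

```bash
python3 -m jog '[{"grip":0,"x":-18.5,"y":0,"z":0,"roll":0},{"grip":0,"x":-18.5,"y":0,"z":10,"roll":0},{"grip":0,"x":-18.5,"y":0,"z":30,"roll":0},{"grip":0,"x":-18.5,"y":0,"z":46,"roll":0},{"grip":0,"x":-18.5,"y":0,"z":46,"roll":0}]'
python3 -m jog '[{"grip":0,"x":0,"y":0,"z":0,"roll":0},{"grip":0,"x":8,"y":0,"z":0,"roll":0},{"grip":0,"x":11,"y":0,"z":0,"roll":0},{"grip":0,"x":12,"y":0,"z":0,"roll":0},{"grip":0,"x":12,"y":0,"z":0,"roll":0}]'
python3 -m jog '[{"grip":0,"x":1,"y":0,"z":0,"roll":0},{"grip":0,"x":2,"y":0,"z":0,"roll":0},{"grip":0,"x":2,"y":0,"z":0,"roll":0},{"grip":0,"x":2,"y":0,"z":0,"roll":0},{"grip":0,"x":2,"y":0,"z":0,"roll":0}]'
python3 - <<'E'
from plant import *;import numpy as np,cv2
c=read_camera("side");a=get_state()["ft_force"];c=read_camera("wrist");b=get_state()["ft_force"]; print(a,b,get_state()["tcp_pos"])
cv2.imwrite("pics/w5.png",c["image"][...,::-1])
E
```

```text
time: 9.2
tcp_pos: [0.6029, -0.0688, 0.1478]
tcp_rot: [-61.2, 89.9, -158.5]
ft_force: [0.4, -0.1, 0.2]
width: 0.0
time: 9.7
tcp_pos: [0.6032, -0.0658, 0.1367]
tcp_rot: [-110.3, 89.9, 152.6]
ft_force: [-1.4, 0.1, 2.3]
width: 0.001
time: 10.2
tcp_pos: [0.6036, -0.0662, 0.1352]
tcp_rot: [130.1, 90.0, 33.0]
ft_force: [-1.3, 1.7, 3.3]
width: 0.001
[-1.1781278   2.16508989  1.9857889 ] [-1.90777638  1.54665057  2.4023024 ] [ 0.60360925 -0.06623844  0.13511831]
```

View pics/w5.png

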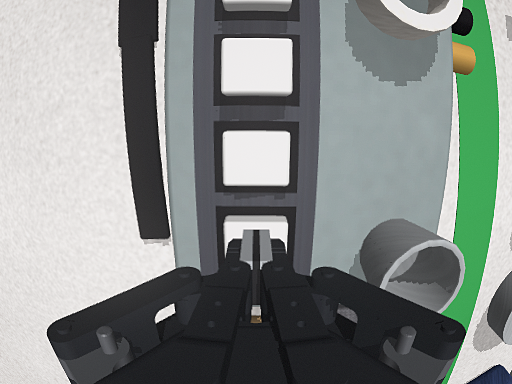

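Key 4 gives at the up height, so it is up. Back to key 3 to press it home.

```bash
python3 -m jog '[{"grip":0,"x":-14,"y":0,"z":0,"roll":0},{"grip":0,"x":-14,"y":0,"z":-10,"roll":0},{"grip":0,"x":-14,"y":0,"z":-30,"roll":0},{"grip":0,"x":-14,"y":0,"z":-46,"roll":0},{"grip":0,"x":-14,"y":0,"z":-46,"roll":0}]'
python3 -m jog '[{"grip":0,"x":0,"y":0,"z":0,"roll":0},{"grip":0,"x":0,"y":0,"z":0,"roll":0},{"grip":0,"x":8,"y":0,"z":0,"roll":0},{"grip":0,"x":15,"y":0,"z":0,"roll":0},{"grip":0,"x":17,"y":0,"z":0,"roll":0}]'
python3 -m jog '[{"grip":0,"x":1,"y":0,"z":0,"roll":0},{"grip":0,"x":3,"y":0,"z":0,"roll":0},{"grip":0,"x":4,"y":0,"z":0,"roll":0},{"grip":0,"x":5,"y":0,"z":0,"roll":0},{"grip":0,"x":5,"y":0,"z":0,"roll":0}]'
python3 -m jog '[{"grip":0,"x":1,"y":0,"z":0,"roll":0},{"grip":0,"x":1,"y":0,"z":0,"roll":0},{"grip":0,"x":1,"y":0,"z":0,"roll":0},{"grip":0,"x":1,"y":0,"z":0,"roll":0},{"grip":0,"x":1,"y":0,"z":0,"roll":0}]'
```

```text
time: 10.8
tcp_pos: [0.6094, -0.0186, 0.1489]
tcp_rot: [152.6, 90.0, 55.6]
ft_force: [-0.0, -0.4, -0.1]
width: 0.001
time: 11.3
tcp_pos: [0.6089, -0.0213, 0.1312]
tcp_rot: [-78.5, 89.9, -175.7]
ft_force: [-1.9, -0.9, 5.3]
width: 0.003
time: 11.8
tcp_pos: [0.6089, -0.0213, 0.1279]
tcp_rot: [-24.5, 89.9, -121.7]
ft_force: [-4.2, -1.0, 6.8]
width: -0.002
time: 12.3
tcp_pos: [0.6089, -0.0212, 0.1271]
tcp_rot: [-22.0, 89.9, -119.2]
ft_force: [-3.8, -0.3, 7.1]
width: -0.004
```

```bash
python3 -m jog '[{"grip":0,"x":1,"y":0,"z":0,"roll":0},{"grip":0,"x":1.5,"y":0,"z":0,"roll":0},{"grip":0,"x":1.5,"y":0,"z":0,"roll":0},{"grip":0,"x":1.5,"y":0,"z":0,"roll":0},{"grip":0,"x":1.5,"y":0,"z":0,"roll":0}]'
python3 -m jog '[{"grip":0,"x":0.5,"y":0,"z":0,"roll":0},{"grip":0,"x":1,"y":0,"z":0,"roll":0},{"grip":0,"x":1,"y":0,"z":0,"roll":0},{"grip":0,"x":1,"y":0,"z":0,"roll":0},{"grip":0,"x":1,"y":0,"z":0,"roll":0}]'
```

```text
time: 12.8
tcp_pos: [0.6089, -0.0212, 0.1264]
tcp_rot: [-6.5, 89.9, -103.6]
ft_force: [-4.9, -1.2, 9.3]
width: 0.002
time: 13.3
tcp_pos: [0.6089, -0.0212, 0.1263]
tcp_rot: [17.3, 89.9, -79.9]
ft_force: [-6.2, -1.1, 12.4]
width: -0.001
```

The force rises to 12 N with no further travel: the key is at its stop. Letting go straight up.

```bash
python3 -m jog '[{"grip":0,"x":-5,"y":0,"z":0,"roll":0},{"grip":0,"x":-20,"y":0,"z":0,"roll":0},{"grip":0,"x":-50,"y":0,"z":0,"roll":0},{"grip":0,"x":-90,"y":0,"z":0,"roll":0},{"grip":0,"x":-130,"y":0,"z":0,"roll":0}]'
python3 -m jog '[{"grip":0,"x":0,"y":-40,"z":0,"roll":0},{"grip":0,"x":0,"y":-80,"z":0,"roll":0},{"grip":0,"x":0,"y":-120,"z":0,"roll":0},{"grip":0,"x":0,"y":-160,"z":0,"roll":0},{"grip":0,"x":0,"y":-200,"z":0,"roll":0}]'
python3 -m jog '[{"grip":0,"x":-20,"y":0,"z":0,"roll":0},{"grip":0,"x":-20,"y":0,"z":0,"roll":0},{"grip":0,"x":-20,"y":0,"z":0,"roll":0},{"grip":0,"x":-20,"y":0,"z":0,"roll":0},{"grip":0,"x":-20,"y":0,"z":0,"roll":0}]'
python3 - <<'E'
from h import *;from plant import *
t=read_camera("top");s=read_camera("side");w=read_camera("wrist")
cv2.imwrite("pics/e.png",np.hstack([cv2.resize(c["image"][b[1]:b[3],b[0]:b[2],::-1],(400,500),interpolation=2) for c,b in((t,(205,115,365,245)),(s,(200,130,360,260)))]))
cv2.imwrite("pics/ew.png",w["image"][...,::-1])
for ce,st in blobs(s,(235,165,310,222),140):
    z=np.nanmedian(s["range_z"][int(ce[1])-2:int(ce[1])+3,int(ce[0])-2:int(ce[0])+3]); p,d=ray(s,ce[0],ce[1]);print(ce.round(1),(p+d*z).round(4))
E
```

```text
time: 13.8
tcp_pos: [0.6088, -0.0206, 0.2542]
tcp_rot: [-102.1, 89.9, 160.8]
ft_force: [0.3, -0.0, -0.3]
width: 0.0
time: 14.3
tcp_pos: [0.4091, 0.0044, 0.2535]
tcp_rot: [-175.3, 90.0, 87.6]
ft_force: [0.5, 0.3, 0.3]
width: -0.004
time: 14.8
tcp_pos: [0.4114, 0.004, 0.2731]
tcp_rot: [-98.6, 90.0, 164.2]
ft_force: [-0.7, -0.4, -0.2]
width: -0.001
[253.3 174.6] [0.622  0.0676 0.0627]
[265.8 185.6] [0.6162 0.022  0.0626]
[279.3 197.5] [ 0.6095 -0.0243  0.0634]
[293.7 210.3] [ 0.6042 -0.0693  0.0628]
[240.1 215.9] [ 0.5586  0.042  -0.0016]
```

View pics/e.png

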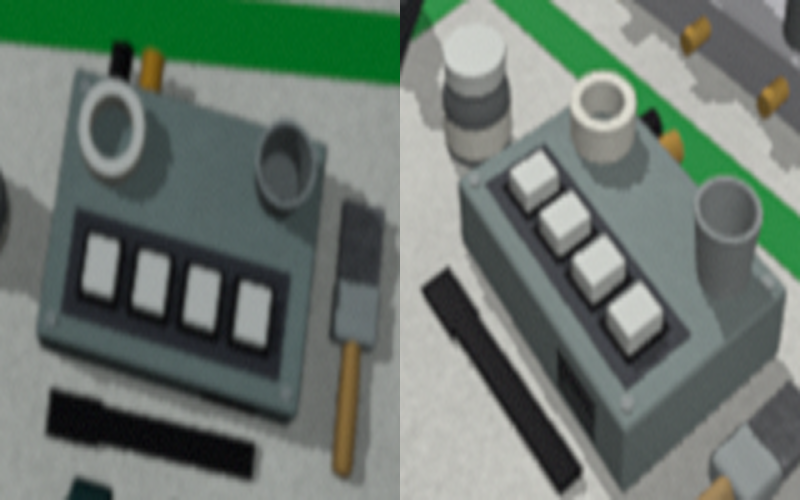

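View pics/ew.png

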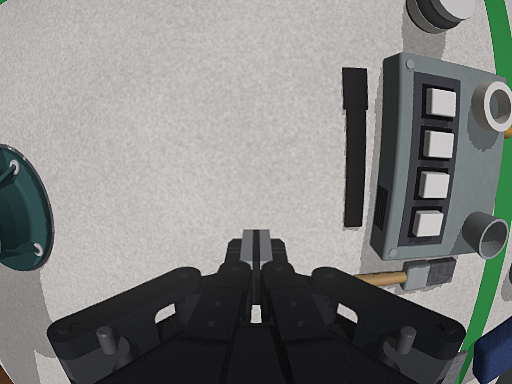

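All four keys measure about 63 mm high. Key 3, at side pixel (279,197), has risen from 58 mm, and everything around the keys looks unmoved. The arm is clear, so I'm signing off.

```bash
python3 -c "
from plant import *
print(sign_off())"
```

```text
the job is handed in; nothing more can be done
None
```

The latched key was the third from the left. I pressed it home and it sprang back up, so all four keys are now up and the job is handed in.

- **Tapping:** I tapped the four keys lightly from left to right. Keys 1, 2 and 4 met the fingertip at the up height with about 2–3 N. Key 3 gave nothing there, then 5.2 N about 5 mm lower, so it was the latched one.
- **Pressing:** After tapping key 4 I went back to key 3 and pressed it to its stop. The force reached 12 N with no more travel, and I then let go straight up.
- **Last checks:** The side camera put the four key tops at 62.6–63.4 mm, where key 3 had been at 58 mm. The roll, cup, jar, brush and wedge looked unmoved in the top, side and wrist pictures. The arm was clear of everything at about 15 s.
- **Differences:** The top and side cameras differed by about 3 mm on where the keys were along the row. The wrist camera checked key 1 and sided with the top view, and every tap landed on its key. The force sensor is noisy by about 1 N. Key 4 settled at 2.0–2.4 N after first reading 3.3 N.

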